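Deburr the bore edge of a compass capsule ring

ROBOT

A 6-joint arm with a two-finger parallel gripper is mounted at the origin on the work surface. World frame = base frame: x ahead of the robot, y to its left, z up, the work surface at z = 0. Lengths are in mm, angles in degrees, forces in N, time in s.
With the tool pointing down it reaches from about 350 to 850 mm from the base axis. Payload 8.1 kg.
Tool frame: the origin (TCP) lies between the finger pads; the fingertips stand 22 mm ahead of it and the grasp point (between the pads) lies 3 mm ahead of it (r.nose_length is the z of the fingertips in the tool frame, in mm); z points along the fingers, x is the direction in which the jaws open and shut, and the axes are right-handed (so a half turn about z gives the same grasp; the last joint's range is limited). The gripper opens to 85 mm and grips with 20 to 120 N. Pads are 22 mm wide; open, the fingers measure 114 mm over their backs; the gripper's body (76 mm by 85 mm) begins 54 mm behind the grasp point. The pads swing forward as they close: fully open they stand 13 mm farther back than shut.
Start: joints at [63.346, 7.471, 85.268, -0, 87.261, -4.893], TCP at [222.42, 557.256, 253.292] pointing down, gripper open.
Joint ranges: [-169.43, 169.43], [-51.17, 129.36], [1.28, 143.12], [-76.62, 256.62], [0, 156.53], [-152.29, 152.29]. Speed limits (degrees/s): [136.94, 136.94, 159.86, 180, 180, 180].

INTERFACE

Orientations are given as [roll, pitch, yaw] about the fixed x, y, z axes, in that order (R = Rz(yaw) Ry(pitch) Rx(roll)).
In Python, from bench import r gives the robot as it stands.
- The arm moves only by the shell command python3 -m jog 'ROWS' [FORCE]. ROWS is JSON, a list of rows, each a list of 5 numbers: the shift along the tool's x, y, z in m, then the turn about the tool's z in degrees, then the opening in per cent of the stroke, from 0 (shut) to 100 (fully open). A call has 1 to 8 rows; each row is the pose to reach, as a shift and turn from the pose measured when the call began, along the tool's axes at that moment; what a row does not reach only later rows make up. A row lasts 1/10 s, in which the tool goes at most 50 mm and 8.59 degrees, less where a joint would pass 70% of its speed; a pose out of reach is approached as far as the arm can. A call with a gripper value outside its range is refused whole. The fingers move at their own pace and stop on an object; FORCE is the grip in N (left out, the last holds). Time passes only in rows, so rows that repeat a pose let the fingers close. It gives the time, the measured TCP pose, the force and the opening at its end, in the units of the state.
- r.sense(): the state, without advancing time (a new reading comes with each control period).
- r.snapshot(name): name is "side" or "top" or "wrist"; returns a dict with "image" (420x560x3 uint8, red, green, blue), "K" (3x3 intrinsics, pixels), "T" (4x4, takes a point from camera to world coordinates); the wrist camera has in their place "tool_from_camera" (4x4, takes a point from camera to tool coordinates, whose origin is the TCP and whose axes are the tool frame's). Camera axes: x right, y down, z forward; pixel columns grow to the right and rows downward; lengths in mm; the calibration is good to about 2 mm. The wrist camera is an equidistant fisheye: a pixel r from the principal point sees the ray r / f radians off the axis. A picture is of the moment at which its call begins: read the wrist's pose just before it. There is no depth.
- r.hand_in(): hands the job in, once; it reports no verdict.
Trained networks look in a picture, given as the dict that the camera call returned (one of the last four; its "shot" number tells which), for a name from the list of things; names that differ only in an ending like _2 or _b are one class to them, and where a whole thing is asked for, a point or a joint stands for the part that bears it (a point fixed in the world has none). Each returns a list of dicts, best first, with "conf" (0 to 1); they miss things now and then, are a little off and sometimes report something else, mostly with a low value. They report only what shows in the picture. A call takes as long as a camera call. They do not tell look-alikes from the thing itself.
- r.search_frame(picture, label): "bbox" ([left, top, right, bottom] in pixels, round what is visible of it).
- r.pinpoint(picture, label): "uv" ([column, row] in pixels: a listed point, or the origin of a listed thing).
The state is a dict: "time": time; "joint_pos": joint angles; "qd": joint speeds; "joint_efforts": joint torques, N m; "tool_pos": TCP position; "tcp_rot": TCP orientation; "ft_force": force on the tool from outside, world axes, zero at the start; "wrist_torque": the same for the moment, N m; "finger_gap": finger opening in mm.
Only numpy, scipy, OpenCV 4.12 (cv2) and the standard library are available. Lean on these libraries where they do the work, as an engineer would, in place of code of your own. Each camera call takes 0.05 s, during which the arm holds its last target. There are 200 camera calls.

TASK

Take the orange-handled deburrer from its stand and set its cone blade on the upper inner edge of the bronze ring at the white mark. Run it clockwise, seen from above, all the way round the edge and back to the mark, taking ten seconds or more and keeping light, steady pressure (about 5 N, never over 25 N) and the tool kept upright. Then put the deburrer back in its stand as you found it, leaving the compass, cap and square where they lie.

Things in the scene. Friction and masses are not known exactly. Their poses are not given: they have to be found in the camera images.
- deburrer: Loose deburrer, 110 mm long, 0.11-0.18 kg, upright in the stand, blade down. Origin: blade tip (lowest point), z up the tool's axis. Steel cone blade: radius 2 mm at z = 0 to 12 mm at z = 8, straight to 11; neck 14 mm thick to z = 40; black collar 44 mm wide, z = 40-45; orange handle 24 x 24 mm, faces square to its x and y, z = 45-110. The cone works at any yaw.
- deburrer_grip (a point): Middle of the deburrer's orange handle, on its axis, 75 mm above the blade tip: grip here, firmly (80 N or more if you can), pads on two opposite faces.
- stand: Fixed round stand, 84 mm wide at the foot, 76 mm above, 55 mm high. Origin: centre of its underside, z up. A round well of 32 mm bore goes down its middle to 6 mm above the table; the deburrer hangs in it with the collar lying on the stand's top, its tip 15 mm above the stand's underside.
- nest: Fixed work nest under the bronze ring. Origin: centre of the underside of its grey round base (140 mm wide, 14 mm thick), on the vertical axis through the middle of the ring's bore; x axis points to the white mark. Ring: 124 mm wide, 22 mm high, plain bore 84 mm wide, closed below by a black dish. It is sprung: stays up until pushed down with about 1 N, then sinks 1 mm per N, hard stop after 10 mm.
- bore (a point): Point on the bore's axis 76 mm above the nest's underside (does not move with the ring). The ring's height is not reported: the middle of its upper edge plane is locked 0 to 24 mm above this point, and the ring leans up to 0.045 rad about the nest's x axis (one side up to 2 mm high, the other low). Find the edge by touch.
- mark_place (a point): Where the tool's axis should stand to begin, seen from above: 35 mm from the bore's axis towards the white mark (76 mm above the nest's underside; does not move with the ring). Keep the tool's axis about 35 mm (31 to 40) from the bore's axis all round: then the cone's flank lies on the upper inner edge, the tip about 4 mm below the edge.
- compass: Bystander: white plastic baseplate compass, 65 x 125 mm, 15 mm high, lying flat. Origin: centre of the underside.
- cap: Bystander: brass cap lined with cork, 72 mm wide, 20 mm high, open side up. Origin: centre of the underside.
- square: Bystander: steel try square lying flat, stock 22 x 80 x 16 mm along y, blade 90 mm long towards x. Origin: underside of the middle of the stock.
Mind the look-alikes: they are no part of the job. What is shaped like the deburrer but blue or red is not meant.

How it is judged:
By the outcome, as a careful person would: the job done as asked, in the order asked, and still so for the second after the job is handed in, with the robot touching nothing.
It also fails if it takes over 72 s, if anything falls off the work surface, if the arm or the gripper's body presses on something with over 40 N, if the wrist force passes 120 N, or if a joint passes its speed limit or range.

## Working session

There is one attempt and no reset: what is moved stays moved. The work goes in short steps, Python scripts to look and compute and a shell command to move; the robot and the scene stay as the last step left them, time stands still between calls to the robot, and variables do not carry over. Pictures are saved under pics/ and viewed, about 8 in all and at most 12, crops included, and the job is handed in when it is done.

```bash
mkdir -p pics; ls; cat > h.py <<'E'
import numpy as np,cv2
from bench import r
def ray(p,uv):
    K=p["K"];T=np.array(p["T"]);d=np.linalg.inv(K)@[uv[0],uv[1],1];return T[:3,3],T[:3,:3]@d
def atz(p,uv,z):
    o,d=ray(p,uv);return o+d*(z-o[2])/d[2]
def save(p,n): cv2.imwrite(f"pics/{n}.png",p["image"][:,:,::-1])
E
python3 - <<'E'
from h import *
for c in("top","side"):
    p=r.snapshot(c);save(p,c)
    print(c,p["T"][:3,3].round() if hasattr(p["T"],'shape') else p["T"])
    for l in("deburrer","stand","nest","compass","cap","square"):
        for d in r.search_frame(p,l)[:3]: print(l,"box",np.round(d["bbox"]),round(d["conf"],2))
    for l,z in(("deburrer",15),("deburrer_grip",90),("stand",0),("nest",0),("bore",76),("mark_place",76),("compass",0),("cap",0),("square",0)):
        for d in r.pinpoint(p,l)[:3]: print(l,np.round(d["uv"]),round(d["conf"],2),atz(p,d["uv"],z).round(1))
s=r.sense();print(s)
E
```

```text
pics
top [515. -15. 787.]
deburrer box [279. 266. 303. 292.] 0.78
deburrer box [370. 301. 401. 322.] 0.76
deburrer box [327. 212. 348. 231.] 0.75
stand box [314. 197. 362. 243.] 0.92
nest box [160. 185. 237. 262.] 0.93
compass box [159. 123. 225. 162.] 0.57
cap box [284. 111. 319. 148.] 0.73
square box [372.  94. 416. 157.] 0.96
square box [158. 123. 226. 159.] 0.71
deburrer [340. 278.] 0.79 [ 461.1 -109.6   15. ]
deburrer [379. 306.] 0.77 [ 407.8 -181.8   15. ]
deburrer [290. 274.] 0.7 [467.5 -14.2  15. ]
deburrer_grip [341. 215.] 0.93 [ 574.  -102.6   90. ]
deburrer_grip [416. 217.] 0.89 [ 570.2 -231.6   90. ]
deburrer_grip [288. 276.] 0.8 [469.7 -11.5  90. ]
stand [334. 220.] 0.57 [ 572.7 -101.6    0. ]
nest [205. 225.] 0.78 [562.5 152.6   0. ]
nest [392. 148.] 0.38 [ 715.4 -217.     0. ]
bore [192. 224.] 0.9 [559.  159.4  76. ]
mark_place [212. 210.] 0.97 [585.3 123.4  76. ]
mark_place [334. 220.] 0.38 [566.7 -93.5  76. ]
compass [191. 143.] 0.93 [728.  183.9   0. ]
cap [301. 128.] 0.6 [756.5 -36.5   0. ]
square [389. 149.] 0.62 [ 712.3 -210.3    0. ]
side [ 420. -705.  569.]
deb
[... 947 characters left out ...]
307.] 0.6 [ 718.9 -216.2    0. ]
{'time': 1.6, 'joint_pos': array([ 6.33480107e+01,  7.47352832e+00,  8.52672265e+01,  9.94358668e-04,
        8.72624570e+01, -4.89082633e+00]), 'qd': array([-0.02822448,  0.06203071,  0.10615881, -0.0921608 , -0.0548575 ,
       -0.00290095]), 'joint_efforts': array([-1.00396221e-03, -5.69304872e+01, -5.00855899e+01, -1.60115715e-04,
        1.24492632e-03, -1.82656169e-05]), 'tool_pos': array([222.39475933, 557.26103659, 253.27307923]), 'tcp_rot': array([-1.79998737e+02,  3.11542511e-03,  6.82387895e+01]), 'ft_force': array([ 0.07386273,  0.22319354, -0.04319761]), 'wrist_torque': array([0.00089194, 0.01139426, 0.03596138]), 'finger_gap': 85.20236760263207}
```

```bash
python3 - <<'E'
import cv2
a=cv2.imread('pics/top.png')[85:345,140:440];b=cv2.imread('pics/side.png')[150:410,180:440]
cv2.imwrite('pics/t2.png',cv2.resize(a,(692,600),interpolation=cv2.INTER_CUBIC));cv2.imwrite('pics/s2.png',cv2.resize(b,(600,600),interpolation=cv2.INTER_CUBIC))
E
```

```text
(no output)
```

View pics/t2.png

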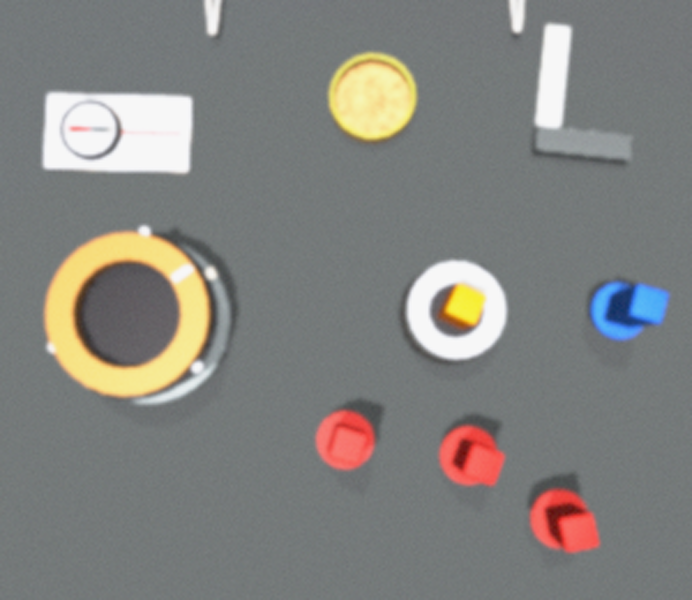

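View pics/s2.png

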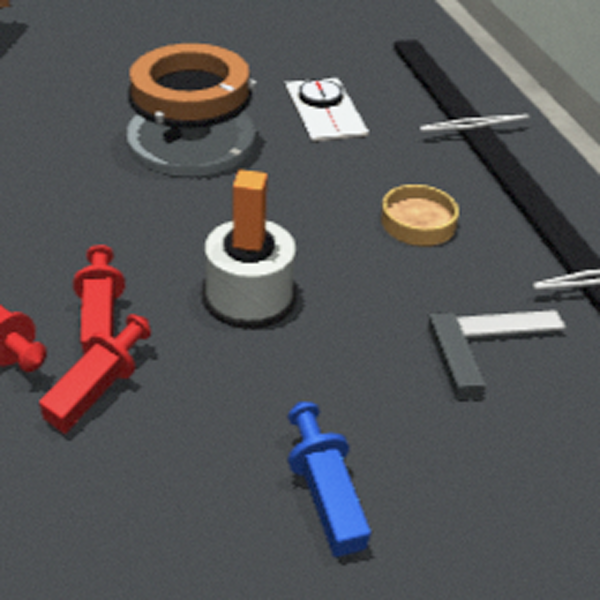

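The deburrer stands with its orange handle at crop (464,305) in the white stand (456,310). The bronze ring is at (128,314), its mark at (182,272). The blue and red tools are look-alikes. Next I'll work out the positions and the first move.

```bash
cat >> h.py <<'E'
from scipy.spatial.transform import Rotation as Ro
def fk():
    s=r.sense();return s,np.array(s["tool_pos"]),Ro.from_euler('xyz',s["tcp_rot"],degrees=True)
def go(xyz,yaw=None):
    s,p,R=fk();d=R.inv().apply(np.array(xyz)-p)/1000
    y=s["tcp_rot"][2];t=0 if yaw is None else -((yaw-y+180)%360-180)
    print("shift",d.round(4),"turn",round(t,2),"rows~",round(max(np.linalg.norm(d)/.05,abs(t)/8.59),1))
def orange(im):
    h=cv2.cvtColor(im,cv2.COLOR_RGB2HSV);return cv2.inRange(h,(5,140,110),(30,255,255))
E
python3 - <<'E'
from h import *
p=r.snapshot("top")
m=orange(p["image"])
n,l,st,c=cv2.connectedComponentsWithStats(m)
for i in range(1,n):
    if st[i,4]>30: print(st[i],c[i].round(1))
for uv in((337.7,219.4),): print("stand top",atz(p,uv,55))
print("handle top",[atz(p,c[i],125).round(1) for i in range(1,n) if st[i,4]>60])
print("ring",atz(p,(195.5,221.1),76),atz(p,(195.5,221.1),100))
w=r.snapshot("wrist");print(w["tool_from_camera"],w["K"])
go((500,-104,260),0)
E
```

```text
[287 110  28   9  52] [300.1 112.8]
[171 197  32  46 147] [179.  214.7]
[331 209  19  18 251] [340.  217.7]
stand top [ 569.16846496 -101.68238792   55.        ]
handle top [array([572.1, 169.7, 125. ]), array([566.7, -97.2, 125. ])]
ring [564.90009721 153.58941136  76.        ] [563.2113691  147.90120342 100.        ]
[[ 9.99999739e-01 -6.98547989e-04  1.82719496e-04  1.88480781e-02]
 [ 6.12678659e-04  9.54813963e-01  2.97203501e-01 -7.50721470e+01]
 [-3.82074034e-04 -2.97203312e-01  9.54814142e-01 -1.20773599e+02]
 [ 0.00000000e+00  0.00000000e+00  0.00000000e+00  1.00000000e+00]] [[325.1922621    0.         280.73158205]
 [  0.         325.1922621  207.45969521]
 [  0.           0.           1.        ]]
shift [-0.5112  0.503  -0.0067] turn 68.24 rows~ 14.3
```

```bash
python3 -m jog '[[-0.482,0.564,0,60,100],[-0.482,0.564,0,60,100],[-0.482,0.564,0,60,100],[-0.482,0.564,0,60,100],[-0.482,0.564,0,60,100],[-0.482,0.564,0,60,100],[-0.482,0.564,0,60,100],[-0.482,0.564,0,60,100]]'; python3 -c "
from h import *
go((567,-100,250),0)"
```

```text
time: 2.5
tool_pos: [409.1, 201.4, 253.7]
tcp_rot: [-180.0, -0.1, 7.9]
ft_force: [0.7, 0.2, -0.3]
finger_gap: 85.7
shift [0.1148 0.3203 0.0037] turn 7.93 rows~ 6.8
```

```bash
python3 -m jog '[[0.115,0.320,0.004,8,100],[0.115,0.320,0.004,8,100],[0.115,0.320,0.004,8,100],[0.115,0.320,0.004,8,100],[0.115,0.320,0.004,8,100],[0.115,0.320,0.004,8,100],[0.115,0.320,0.004,8,100],[0.115,0.320,0.004,8,100]]'; cat >> h.py <<'E'
def wray(w,uv,p,R):
    K=w["K"];d=(np.array(uv)-[K[0,2],K[1,2]])/K[0,0];th=np.linalg.norm(d)
    v=np.array([*(d/max(th,1e-9)*np.sin(th)),np.cos(th)]);T=w["tool_from_camera"]
    return p+R.apply(T[:3,3]),R.apply(T[:3,:3]@v)
def watz(w,uv,z,p,R):
    o,d=wray(w,uv,p,R);return o+d*(z-o[2])/d[2]
E
python3 - <<'E'
from h import *
s,p,R=fk();w=r.snapshot("wrist");save(w,"w1");print(p,s["tcp_rot"],s["ft_force"])
for l,z in(("deburrer_grip",90),("stand",0),("nest",0),("bore",76),("mark_place",76)):
    for d in r.pinpoint(w,l)[:2]: print(l,np.round(d["uv"]),round(d["conf"],2),watz(w,d["uv"],z,p,R).round(1))
for d in r.search_frame(w,"stand")[:1]: print(d["bbox"])
m=orange(w["image"]);n,l,st,c=cv2.connectedComponentsWithStats(m)
for i in range(1,n):
    if st[i,4]>100:
        cn=cv2.findContours((l==i).astype(np.uint8),0,2)[0][0];print(st[i],c[i].round(1),watz(w,c[i],125,p,R).round(1),cv2.minAreaRect(cn))
E
```

```text
time: 3.3
tool_pos: [568.2, -104.5, 248.9]
tcp_rot: [179.9, -0.0, -0.3]
ft_force: [-0.7, 0.3, -0.1]
finger_gap: 85.4
[ 568.16671483 -104.48461744  248.86772802] [ 1.79945469e+02 -3.04521463e-02 -3.31109955e-01] [-0.70087985  0.33765111 -0.13098909]
deburrer_grip [163. 245.] 0.97 [ 452.8 -154.1   90. ]
deburrer_grip [170. 189.] 0.8 [466.6 -97.2  90. ]
stand [282. 173.] 0.76 [ 570.6 -101.9    0. ]
[244.0, 138.5, 323.5, 219.2]
[410  93  56  61 812] [438.8 122.1] [696.8 -33.8 125. ] ((437.5, 123.0), (60.0, 55.0), 90.0)
[ 265  169   37   52 1320] [283.3 194.4] [571.1 -94.4 125. ] ((283.3453674316406, 194.5979461669922), (34.82637405395508, 42.64454650878906), 23.96249008178711)
```

View pics/w1.png

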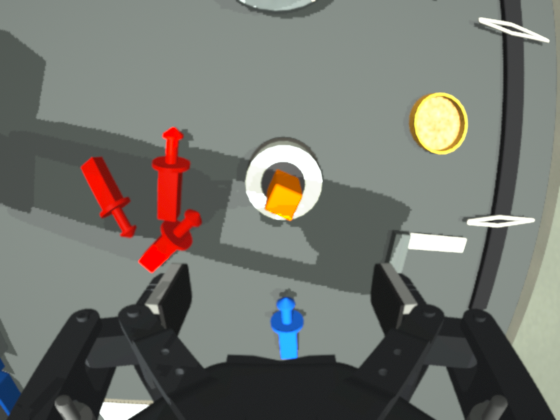

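```bash
python3 - <<'E'
from h import *
p=r.snapshot("top");print(r.sense()["time"])
a=cv2.imread("pics/w1.png")[160:230,245:325]
b=cv2.imread("pics/top.png")[195:245,312:364]
cv2.imwrite("pics/c1.png",np.hstack([cv2.resize(a,(400,350),interpolation=cv2.INTER_CUBIC),cv2.resize(b,(364,350),interpolation=cv2.INTER_CUBIC)]))
E
```

```text
3.7
```

View pics/c1.png

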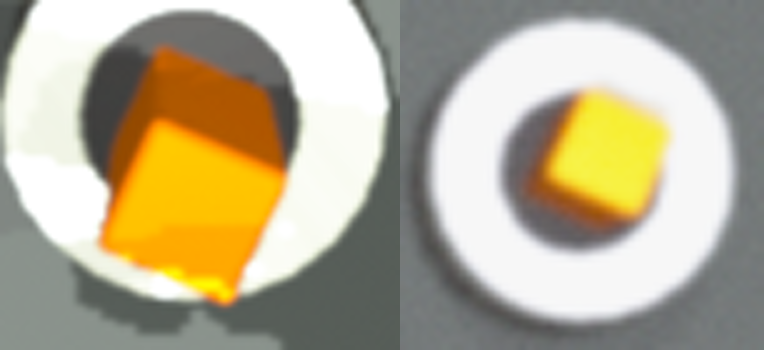

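The handle's top face shows in the left crop with corners (158,120), (285,178), (232,303) and (102,243). The black collar lies flat on the stand, centred near (190,120).

```bash
python3 - <<'E'
from h import *
s,p,R=fk();w=r.snapshot("wrist")
c=[watz(w,(245+x/5,160+y/5),125,p,R)[:2] for x,y in((158,120),(285,178),(232,303),(102,243))]
c=np.array(c);print(c.round(1),c.mean(0))
for i in range(4):
    e=c[(i+1)%4]-c[i];print(np.hypot(*e),np.degrees(np.arctan2(e[1],e[0]))%90)
print("collar",watz(w,(245+190/5,160+122/5),60,p,R))
t=c.mean(0)
for y in (-22,-20,-25,65,68): go((*t,160),y)
E
```

```text
[[ 564.8  -80.3]
 [ 584.7  -89.6]
 [ 576.5 -110.4]
 [ 555.8 -100.3]] [570.45941939 -95.17264797]
21.968344397157516 64.87079878055965
22.316736834905768 68.64615800579601
23.05911507446555 63.99267032132599
21.918229507853244 65.86779789689353
collar [570.29499981 -95.88769672  60.        ]
shift [ 0.0032 -0.0035  0.0901] turn 22.02 rows~ 2.6
shift [ 0.0032 -0.0035  0.0901] turn 20.02 rows~ 2.3
shift [ 0.0032 -0.0035  0.0901] turn 25.02 rows~ 2.9
shift [ 0.0032 -0.0035  0.0901] turn -64.98 rows~ 7.6
shift [ 0.0032 -0.0035  0.0901] turn -67.98 rows~ 7.9
```

```bash
python3 -m jog '[[0.0018,-0.005,0.03,8,100],[0.0018,-0.005,0.06,16,100],[0.0018,-0.005,0.09,23.7,100],[0.0018,-0.005,0.09,23.7,100],[0.0018,-0.005,0.09,23.7,100]]' 100; python3 - <<'E'
from h import *
s,p,R=fk();w=r.snapshot("wrist");save(w,"w2");print(p,s["tcp_rot"])
go((569.5,-97,92),-24)
E
```

```text
time: 4.25
tool_pos: [568.7, -93.3, 160.4]
tcp_rot: [-180.0, -0.0, -23.4]
ft_force: [0.1, 0.3, 0.3]
finger_gap: 85.0
[568.67266511 -93.25711566 160.36350703] [-1.79956240e+02 -1.94145208e-02 -2.34189935e+01]
shift [0.001  0.0033 0.0698] turn 0.56 rows~ 1.4
```

View pics/w2.png

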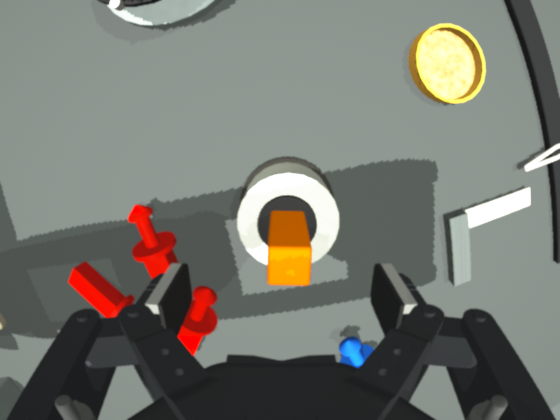

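The handle now lies square to the jaws, its top face at about (268–310, 250–285). I'll check its position once and then go down.

```bash
python3 - <<'E'
from h import *
s,p,R=fk();w=r.snapshot("wrist")
for uv in((268,251),(310,250),(310.5,284.5),(268,285.5),(289,268)):
    q=watz(w,uv,125,p,R);print(q.round(1),R.inv().apply(q-p).round(1))
print("collar",watz(w,(287,221),60,p,R).round(1))
E
```

```text
[565.4 -88.8 125. ] [-5.9 -2.7 36.8]
[586.2 -97.2 125. ] [16.5 -3.2 36.8]
[ 578.6 -117.3  125. ] [17.5 18.3 36.8]
[ 556.6 -108.3  125. ] [-6.3 18.7 36.8]
[ 571.7 -102.7  125. ] [ 5.4  7.6 36.8]
collar [573.5 -99.   60. ]
```

```bash
python3 -m jog '[[0.0048,0.0064,0.02,0.5,100],[0.0048,0.0064,0.045,0.5,100],[0.0048,0.0064,0.068,0.5,100],[0.0048,0.0064,0.068,0.5,100],[0.0048,0.0064,0.068,0.5,0],[0.0048,0.0064,0.068,0.5,0],[0.0048,0.0064,0.068,0.5,0],[0.0048,0.0064,0.068,0.5,0]]' 100; python3 -m jog '[[0,0,0,0,0],[0,0,0,0,0],[0,0,0,0,0]]' 100; python3 -c "
from h import *
s=r.sense();print(s)"
```

```text
time: 5.15
tool_pos: [573.2, -101.8, 96.0]
tcp_rot: [-179.9, -0.4, -24.0]
ft_force: [-1.0, 0.7, 0.5]
finger_gap: 28.2
time: 5.45
tool_pos: [573.3, -101.8, 96.1]
tcp_rot: [-179.9, -0.4, -24.0]
ft_force: [1.7, -0.1, 2.0]
finger_gap: 22.9
{'time': 5.45, 'joint_pos': array([-1.51437748e+01,  1.17819760e+01,  9.74538575e+01,  4.70343136e-02,
        7.03615286e+01,  8.80892868e+00]), 'qd': array([ 0.0039006 ,  0.05719624, -0.12376547,  0.04207652, -0.03761065,
       -0.02999353]), 'joint_efforts': array([-1.17297113e-02, -5.58496141e+01, -4.51889348e+01, -1.08777807e-02,
       -1.47012826e-01, -1.61502183e-03]), 'tool_pos': array([ 573.28812711, -101.83845017,   96.1497249 ]), 'tcp_rot': array([-179.89445444,   -0.39108161,  -23.96871555]), 'ft_force': array([ 1.71532705, -0.10120398,  2.03653978]), 'wrist_torque': array([-0.00372835,  0.0157743 ,  0.01775329]), 'finger_gap': 22.850809535452203}
```

```bash
python3 -m jog '[[0,0,-0.01,0,0],[0,0,-0.03,0,0],[0,0,-0.06,0,0],[0,0,-0.1,0,0],[0,0,-0.14,0,0],[0,0,-0.14,0,0],[0,0,-0.14,0,0]]' 110; python3 - <<'E'
from h import *
s,p,R=fk();print(p,s["tcp_rot"],s["ft_force"],s["finger_gap"])
w=r.snapshot("wrist");q=r.snapshot("side");t=r.snapshot("top")
im=np.hstack([w["image"],q["image"][60:340,140:420].repeat(1,0)]) if 0 else w["image"]
a=cv2.resize(im,(440,330));b=cv2.resize(q["image"][110:310,180:380],(330,330))
cv2.imwrite("pics/l1.png",np.hstack([a,b])[:,:,::-1]);save(w,"w3");save(q,"q3");save(t,"t3")
E
```

```text
time: 6.15
tool_pos: [573.0, -101.9, 238.0]
tcp_rot: [-179.9, -0.6, -24.0]
ft_force: [-0.5, -1.1, -3.1]
finger_gap: 22.8
[ 573.04245944 -101.87155279  238.02959644] [-179.87060267   -0.56917438  -23.96665753] [-0.45753234 -1.12650726 -3.14012603] 22.84225548347683
```

View pics/l1.png

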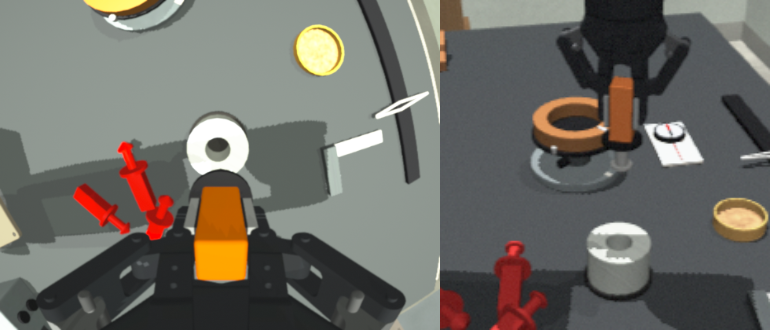

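The deburrer hangs upright between the pads and the stand is empty. Next I go near the nest for a close look.

```bash
python3 -m jog '[[-0.028,-0.037,0,0,0],[-0.056,-0.074,0,0,0],[-0.084,-0.111,0,0,0],[-0.113,-0.149,0,0,0],[-0.113,-0.149,0,0,0],[-0.113,-0.149,0,0,0]]' 110; python3 - <<'E'
from h import *
s,p,R=fk();print(p,s["tcp_rot"],s["ft_force"],s["finger_gap"])
w=r.snapshot("wrist");save(w,"w4")
for l,z in(("nest",0),("bore",76),("mark_place",76)):
    for d in r.pinpoint(w,l)[:2]: print(l,np.round(d["uv"],1),round(d["conf"],2),watz(w,d["uv"],z,p,R).round(1))
np.save("w4.npy",np.r_[p,s["tcp_rot"]])
E
```

```text
time: 6.9
tool_pos: [527.5, 81.6, 232.5]
tcp_rot: [180.0, -0.1, -23.8]
ft_force: [-0.1, 0.1, -1.8]
finger_gap: 22.8
[527.50858788  81.59384508 232.48575369] [ 1.79990583e+02 -8.09607017e-02 -2.38072537e+01] [-0.12562842  0.10055944 -1.81074852] 22.776282340601934
nest [284.7 104.5] 0.86 [565.2 153.8   0. ]
mark_place [324.6 122.1] 0.81 [589.  126.1  76. ]
```

View pics/w4.png

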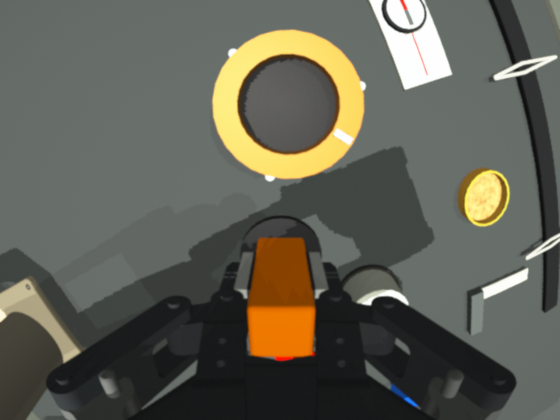

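The ring is seen nearly from above, centred near (289,104), with the mark at (343,136). I'll fit its circle and height.

```bash
python3 - <<'E'
from h import *
from scipy.optimize import least_squares
s,p,R=fk();w=r.snapshot("wrist");im=w["image"]
m=orange(im);h=cv2.cvtColor(im,cv2.COLOR_RGB2HSV)
m[:, :]=np.where(np.arange(420)[:,None]<190,m,0); m[:,400:]=0
# close mark
m=cv2.morphologyEx(m,cv2.MORPH_CLOSE,np.ones((5,5)))
cs,hi=cv2.findContours(m,cv2.RETR_CCOMP,cv2.CHAIN_APPROX_NONE)
cs=[c[:,0] for c in cs if len(c)>150];print([(len(c),c.mean(0)) for c in cs])
for c in cs:
    for z in(76,84,92,100):
        q=np.array([watz(w,u,z,p,R)[:2] for u in c.astype(float)])
        f=least_squares(lambda a:np.hypot(*(q-a[:2]).T)-a[2],[565,150,50],loss='soft_l1')
        print(z,f.x.round(2),np.abs(f.fun).mean().round(2))
for z in(76,84,92,100):print("mark",watz(w,(343,136),z,p,R).round(1))
q=r.snapshot("top");
E
```

```text
[(541, array([294.61182994, 106.45286506])), (283, array([284.85159011, 101.72438163]))]
76 [575.25 146.33  54.7 ] 5.55
84 [574.81 146.4   53.14] 5.4
92 [574.37 146.47  51.58] 5.24
100 [573.94 146.53  50.02] 5.08
76 [566.86 153.03  42.73] 0.21
84 [566.67 152.9   41.5 ] 0.2
92 [566.48 152.77  40.27] 0.2
100 [566.29 152.65  39.04] 0.19
mark [600.8 106.3  76. ]
mark [599.6 107.5  84. ]
mark [598.4 108.7  92. ]
mark [597.3 109.9 100. ]
```

```bash
python3 - <<'E'
from h import *
s,p,R=fk();w=r.snapshot("wrist");save(w,"w5");im=w["image"]
m=orange(im);m[:230]=0;m[:,:200]=0;m[:,360:]=0
g=im.astype(int)
for y in range(232,372,6):
    x=np.nonzero(m[y])[0];print(y,(x.min(),x.max(),g[y,282].tolist()) if len(x) else None)
for uv in((249,308),(315,308),(282,308),(282,357)):
    T=w["tool_from_camera"];o,d=wray(w,uv,np.zeros(3),Ro.identity());print(uv,(o+d*(-29-o[2])/d[2]).round(1))
print(p,s["tcp_rot"],s["ft_force"],s["time"])
go((587,124.5,190),-24)
E
```

```text
232 None
238 (np.int64(259), np.int64(301), [124, 62, 9])
244 (np.int64(257), np.int64(303), [135, 66, 0])
250 (np.int64(256), np.int64(304), [135, 66, 0])
256 (np.int64(257), np.int64(305), [135, 67, 0])
262 (np.int64(256), np.int64(306), [135, 66, 0])
268 (np.int64(255), np.int64(307), [137, 66, 0])
274 (np.int64(254), np.int64(308), [137, 66, 0])
280 (np.int64(253), np.int64(309), [137, 66, 0])
286 (np.int64(252), np.int64(310), [138, 66, 0])
292 (np.int64(250), np.int64(311), [135, 64, 0])
298 (np.int64(249), np.int64(312), [130, 63, 0])
304 (np.int64(249), np.int64(313), [132, 65, 0])
310 (np.int64(247), np.int64(315), [228, 112, 0])
316 (np.int64(247), np.int64(314), [239, 122, 0])
322 (np.int64(248), np.int64(314), [239, 122, 0])
328 (np.int64(248), np.int64(314), [238, 120, 0])
334 (np.int64(248), np.int64(313), [238, 120, 0])
340 (np.int64(249), np.int64(313), [238, 120, 0])
346 (np.int64(250), np.int64(312), [237, 119, 0])
352 (np.int64(250), np.int64(312), [237, 118, 0])
358 None
364 None
370 None
(249, 308) [ -9.9 -11.7 -29. ]
(315, 308) [ 12.6 -11.7 -29. ]
(282, 308) [  1.3 -11.8 -29. ]
(282, 357) [  1.4  11.4 -29. ]
[528.71898786  79.44574494 233.71760901] [-179.94703304   -0.1824937   -24.075174  ] [ 0.19458676  0.30987163 -1.79715581] 7.2
shift [ 0.0347 -0.0647  0.044 ] turn -0.07 rows~ 1.7
```

```bash
python3 -m jog '[[0.017,-0.032,0.01,0,0],[0.034,-0.065,0.03,0,0],[0.034,-0.065,0.044,0,0],[0.034,-0.065,0.044,0,0],[0.034,-0.065,0.044,0,0]]' 110; python3 - <<'E'
from h import *
s,p,R=fk();print(p,s["tcp_rot"],s["ft_force"],s["finger_gap"])
r.snapshot("top");t=r.snapshot("wrist");s,p,R=fk();print(p,s["tcp_rot"],s["ft_force"])
go((586,124.7,175),-24)
E
```

```text
time: 7.75
tool_pos: [586.0, 124.3, 189.9]
tcp_rot: [-180.0, -0.1, -24.1]
ft_force: [0.5, 0.1, -1.8]
finger_gap: 22.8
[585.96795409 124.27991187 189.89033549] [-1.79985741e+02 -1.38840195e-01 -2.41055363e+01] [ 0.54459542  0.10396606 -1.83213881] 22.83718898920996
[586.78731488 124.40780542 191.64561449] [-179.88040857   -0.29647275  -24.1188294 ] [ 0.28101813 -0.85537067 -1.02745757]
shift [-0.0009  0.0001  0.0166] turn -0.12 rows~ 0.3
```

```bash
python3 -m jog '[[-0.0007,0,0.004,0,0],[-0.0007,0,0.008,0,0],[-0.0007,0,0.012,0,0],[-0.0007,0,0.016,0,0],[-0.0007,0,0.018,0,0],[-0.0007,0,0.018,0,0]]' 110; python3 -m jog '[[0,0,0.001,0,0],[0,0,0.002,0,0],[0,0,0.003,0,0],[0,0,0.004,0,0],[0,0,0.004,0,0]]'
```

```text
time: 8.45
tool_pos: [585.9, 124.7, 172.9]
tcp_rot: [-179.9, -0.2, -24.1]
ft_force: [0.2, -0.1, -2.2]
finger_gap: 22.7
time: 8.95
tool_pos: [585.8, 124.6, 168.8]
tcp_rot: [-179.9, -0.2, -24.1]
ft_force: [0.7, 0.7, -2.2]
finger_gap: 22.8
```

```bash
python3 -m jog '[[0,0,0.001,0,0],[0,0,0.002,0,0],[0,0,0.003,0,0],[0,0,0.003,0,0]]'; python3 -m jog '[[0,0,0.001,0,0],[0,0,0.002,0,0],[0,0,0.003,0,0],[0,0,0.003,0,0]]'
```

```text
time: 9.35
tool_pos: [585.7, 124.6, 165.5]
tcp_rot: [-179.9, -0.2, -24.1]
ft_force: [-0.2, -0.8, -1.9]
finger_gap: 23.1
time: 9.75
tool_pos: [585.8, 124.6, 162.6]
tcp_rot: [-179.9, -0.2, -24.1]
ft_force: [-0.5, 1.0, -0.2]
finger_gap: 22.9
```

```bash
python3 -m jog '[[0,0,0.001,0,0],[0,0,0.0015,0,0],[0,0,0.0015,0,0]]'; python3 -m jog '[[0,0,0.001,0,0],[0,0,0.0015,0,0],[0,0,0.0015,0,0]]'
```

```text
time: 10.05
tool_pos: [585.8, 124.6, 161.2]
tcp_rot: [-179.9, -0.2, -24.1]
ft_force: [-1.7, -0.1, 0.8]
finger_gap: 22.8
time: 10.35
tool_pos: [585.9, 124.6, 159.8]
tcp_rot: [-179.9, -0.2, -24.1]
ft_force: [-0.4, 0.9, 1.1]
finger_gap: 22.6
```

```bash
cat > arc.py <<'E'
import sys
from h import *
C=np.array([565.3,153.0]);M=-54.
a1=float(sys.argv[1])   # end angle of next arc, degrees clockwise from the mark
f=[];s,p,R=fk();f.append(s["ft_force"]);P=[p]
for i in range(2): r.snapshot("wrist");s,p,R=fk();f.append(s["ft_force"]);P.append(p)
p=P[-1]
f=np.array(f);F=f[:,2].mean()+1.8
d=p[:2]-C;th=np.degrees(np.arctan2(d[1],d[0]));a0=(M-th+30)%360-30
if a1-a0>180:a0+=0
dz=np.clip(0.6*(5-F),-1.5,1.5)
print("t",round(s["time"],2),"z",np.array(P)[:,2].round(1),"rot",s["tcp_rot"].round(2),"gap",round(s["finger_gap"],1),"rad",np.hypot(*d).round(2),"ang",a0.round(1),"F",F.round(2),f.round(1).tolist())
if a1-a0<-180:a0-=360
rows=[]
for k in range(1,9):
    t=np.radians(M-(a0+(a1-a0)*k/8));q=np.array([*(C+35*np.array([np.cos(t),np.sin(t)])),p[2]+dz*-1*min(1,k/4)])
    v=R.inv().apply(q-p)/1000;rows.append("[%.4f,%.4f,%.4f,0,0]"%tuple(v))
print(",".join(rows))
E
python3 -m jog '[[0,0,0.001,0,0],[0,0,0.0015,0,0],[0,0,0.0015,0,0]]';python3 arc.py 22
```

```text
time: 10.65
tool_pos: [586.0, 124.7, 158.4]
tcp_rot: [-179.9, -0.3, -24.1]
ft_force: [-1.8, -0.1, 3.5]
finger_gap: 22.8
t 10.75 z [158.4 158.4 158.4] rot [-179.91   -0.25  -24.11] gap 22.7 rad 35.06 ang -0.2 F 5.63 [[-1.8, -0.1, 3.5], [-2.1, 0.1, 3.8], [-1.3, 0.0, 4.2]]
[-0.0009,0.0014,-0.0001,0,0],[-0.0019,0.0028,-0.0002,0,0],[-0.0029,0.0042,-0.0003,0,0],[-0.0039,0.0055,-0.0004,0,0],[-0.0051,0.0067,-0.0004,0,0],[-0.0063,0.0079,-0.0004,0,0],[-0.0075,0.0091,-0.0004,0,0],[-0.0088,0.0102,-0.0004,0,0]
```

```bash
python3 -m jog '[[-0.0009,0.0014,-0.0001,0,0],[-0.0019,0.0028,-0.0002,0,0],[-0.0029,0.0042,-0.0003,0,0],[-0.0039,0.0055,-0.0004,0,0],[-0.0051,0.0067,-0.0004,0,0],[-0.0063,0.0079,-0.0004,0,0],[-0.0075,0.0091,-0.0004,0,0],[-0.0088,0.0102,-0.0004,0,0]]'|head -1;python3 arc.py 45
```

```text
time: 11.55
t 11.65 z [159.1 159.  158.9] rot [-179.89   -0.25  -24.11] gap 22.5 rad 34.98 ang 22.2 F 4.6 [[2.5, 3.6, 2.4], [0.3, 4.8, 3.5], [1.3, 4.4, 2.5]]
[-0.0014,0.0011,0.0001,0,0],[-0.0028,0.0020,0.0001,0,0],[-0.0043,0.0029,0.0002,0,0],[-0.0059,0.0037,0.0002,0,0],[-0.0075,0.0045,0.0002,0,0],[-0.0091,0.0051,0.0002,0,0],[-0.0107,0.0057,0.0002,0,0],[-0.0124,0.0062,0.0002,0,0]
```

```bash
python3 -m jog '[[-0.0014,0.0011,0.0001,0,0],[-0.0028,0.0020,0.0001,0,0],[-0.0043,0.0029,0.0002,0,0],[-0.0059,0.0037,0.0002,0,0],[-0.0075,0.0045,0.0002,0,0],[-0.0091,0.0051,0.0002,0,0],[-0.0107,0.0057,0.0002,0,0],[-0.0124,0.0062,0.0002,0,0]]'|head -1;python3 arc.py 67
```

```text
time: 12.45
t 12.55 z [159.2 159.1 159. ] rot [-179.88   -0.32  -24.12] gap 22.9 rad 35.12 ang 44.5 F 5.21 [[4.8, 3.1, 3.5], [2.6, 3.2, 3.6], [1.9, 3.4, 3.2]]
[-0.0017,0.0003,-0.0000,0,0],[-0.0034,0.0007,-0.0001,0,0],[-0.0051,0.0009,-0.0001,0,0],[-0.0068,0.0011,-0.0002,0,0],[-0.0085,0.0012,-0.0002,0,0],[-0.0102,0.0012,-0.0002,0,0],[-0.0120,0.0011,-0.0002,0,0],[-0.0137,0.0009,-0.0002,0,0]
```

```bash
python3 -m jog '[[-0.0017,0.0003,0,0,0],[-0.0034,0.0007,-0.0001,0,0],[-0.0051,0.0009,-0.0001,0,0],[-0.0068,0.0011,-0.0001,0,0],[-0.0085,0.0012,-0.0001,0,0],[-0.0102,0.0012,-0.0001,0,0],[-0.0120,0.0011,-0.0001,0,0],[-0.0137,0.0009,-0.0001,0,0]]'|head -1;python3 arc.py 90
```

```text
time: 13.35
t 13.45 z [159.2 159.1 159. ] rot [-179.89   -0.31  -24.11] gap 22.5 rad 35.06 ang 67.3 F 4.27 [[5.3, 0.8, 2.7], [3.5, 2.9, 2.3], [3.1, 1.5, 2.4]]
[-0.0017,-0.0003,0.0001,0,0],[-0.0034,-0.0007,0.0002,0,0],[-0.0051,-0.0011,0.0003,0,0],[-0.0067,-0.0016,0.0004,0,0],[-0.0084,-0.0022,0.0004,0,0],[-0.0100,-0.0029,0.0004,0,0],[-0.0115,-0.0036,0.0004,0,0],[-0.0130,-0.0044,0.0004,0,0]
```

```bash
python3 -m jog '[[-0.0017,-0.0003,0.0002,0,0],[-0.0034,-0.0007,0.0004,0,0],[-0.0051,-0.0011,0.0005,0,0],[-0.0067,-0.0016,0.0006,0,0],[-0.0084,-0.0022,0.0006,0,0],[-0.0100,-0.0029,0.0006,0,0],[-0.0115,-0.0036,0.0006,0,0],[-0.0130,-0.0044,0.0006,0,0]]'|head -1;python3 arc.py 112
```

```text
time: 14.25
t 14.35 z [158.6 158.6 158.6] rot [-179.91   -0.36  -24.12] gap 22.7 rad 35.03 ang 89.2 F 4.41 [[5.1, -1.2, 2.4], [4.9, 1.2, 2.6], [5.1, -0.2, 2.8]]
[-0.0015,-0.0009,0.0001,0,0],[-0.0029,-0.0019,0.0002,0,0],[-0.0043,-0.0029,0.0002,0,0],[-0.0057,-0.0040,0.0003,0,0],[-0.0070,-0.0051,0.0003,0,0],[-0.0082,-0.0064,0.0003,0,0],[-0.0094,-0.0077,0.0003,0,0],[-0.0105,-0.0090,0.0003,0,0]
```

```bash
python3 -m jog '[[-0.0015,-0.0009,0.0002,0,0],[-0.0029,-0.0019,0.0004,0,0],[-0.0043,-0.0029,0.0005,0,0],[-0.0057,-0.0040,0.0005,0,0],[-0.0070,-0.0051,0.0005,0,0],[-0.0082,-0.0064,0.0005,0,0],[-0.0094,-0.0077,0.0005,0,0],[-0.0105,-0.0090,0.0005,0,0]]'|head -1;python3 arc.py 135
```

```text
time: 15.15
t 15.25 z [158.2 158.2 158.2] rot [-179.97   -0.42  -24.13] gap 23.0 rad 34.95 ang 110.9 F 5.41 [[4.7, -3.8, 3.2], [5.4, -0.9, 4.4], [4.4, -1.3, 3.3]]
[-0.0012,-0.0014,-0.0001,0,0],[-0.0022,-0.0029,-0.0001,0,0],[-0.0032,-0.0045,-0.0002,0,0],[-0.0041,-0.0061,-0.0003,0,0],[-0.0049,-0.0078,-0.0003,0,0],[-0.0056,-0.0095,-0.0003,0,0],[-0.0062,-0.0112,-0.0003,0,0],[-0.0067,-0.0130,-0.0003,0,0]
```

```bash
python3 -m jog '[[-0.0012,-0.0014,0,0,0],[-0.0022,-0.0029,-0.0001,0,0],[-0.0032,-0.0045,-0.0002,0,0],[-0.0041,-0.0061,-0.0003,0,0],[-0.0049,-0.0078,-0.0003,0,0],[-0.0056,-0.0095,-0.0003,0,0],[-0.0062,-0.0112,-0.0003,0,0],[-0.0067,-0.0130,-0.0003,0,0]]'|head -1;python3 arc.py 157
```

```text
time: 16.05
t 16.15 z [158.2 158.2 158.2] rot [179.9   -0.44 -24.15] gap 22.7 rad 34.92 ang 133.2 F 5.21 [[4.1, -4.0, 2.9], [4.0, -3.6, 3.2], [2.8, -3.6, 4.1]]
[-0.0006,-0.0017,-0.0000,0,0],[-0.0010,-0.0035,-0.0001,0,0],[-0.0013,-0.0053,-0.0001,0,0],[-0.0015,-0.0071,-0.0001,0,0],[-0.0016,-0.0089,-0.0001,0,0],[-0.0016,-0.0107,-0.0002,0,0],[-0.0015,-0.0125,-0.0002,0,0],[-0.0013,-0.0144,-0.0002,0,0]
```

```bash
python3 -m jog '[[-0.0006,-0.0017,0,0,0],[-0.0010,-0.0035,-0.0001,0,0],[-0.0013,-0.0053,-0.0001,0,0],[-0.0015,-0.0071,-0.0001,0,0],[-0.0016,-0.0089,-0.0001,0,0],[-0.0016,-0.0107,-0.0002,0,0],[-0.0015,-0.0125,-0.0002,0,0],[-0.0013,-0.0144,-0.0002,0,0]]'|head -1;python3 arc.py 180
```

```text
time: 16.95
t 17.05 z [157.8 157.8 157.9] rot [179.73  -0.41 -24.17] gap 22.6 rad 34.75 ang 154.9 F 5.75 [[1.0, -6.5, 3.8], [1.8, -4.1, 4.1], [2.1, -2.8, 3.9]]
[-0.0000,-0.0019,-0.0001,0,0],[0.0003,-0.0038,-0.0002,0,0],[0.0007,-0.0057,-0.0004,0,0],[0.0012,-0.0075,-0.0005,0,0],[0.0018,-0.0093,-0.0005,0,0],[0.0026,-0.0111,-0.0005,0,0],[0.0034,-0.0129,-0.0005,0,0],[0.0043,-0.0146,-0.0005,0,0]
```

```bash
python3 -m jog '[[0,-0.0019,-0.0001,0,0],[0.0003,-0.0038,-0.0002,0,0],[0.0007,-0.0057,-0.0004,0,0],[0.0012,-0.0075,-0.0005,0,0],[0.0018,-0.0093,-0.0005,0,0],[0.0026,-0.0111,-0.0005,0,0],[0.0034,-0.0129,-0.0005,0,0],[0.0043,-0.0146,-0.0005,0,0]]'|head -1;python3 arc.py 202
```

```text
time: 17.85
t 17.95 z [157.3 157.3 157.4] rot [179.51  -0.3  -24.19] gap 22.7 rad 34.52 ang 177.4 F 5.78 [[-1.1, -6.9, 3.7], [0.8, -5.3, 4.2], [0.8, -5.5, 4.1]]
[0.0005,-0.0019,-0.0001,0,0],[0.0015,-0.0035,-0.0003,0,0],[0.0025,-0.0050,-0.0004,0,0],[0.0037,-0.0065,-0.0005,0,0],[0.0049,-0.0079,-0.0005,0,0],[0.0062,-0.0092,-0.0005,0,0],[0.0076,-0.0105,-0.0005,0,0],[0.0091,-0.0117,-0.0005,0,0]
```

```bash
python3 -m jog '[[0.0005,-0.0019,-0.0002,0,0],[0.0015,-0.0035,-0.0004,0,0],[0.0025,-0.0050,-0.0006,0,0],[0.0037,-0.0065,-0.0008,0,0],[0.0049,-0.0079,-0.0008,0,0],[0.0062,-0.0092,-0.0008,0,0],[0.0076,-0.0105,-0.0008,0,0],[0.0091,-0.0117,-0.0008,0,0]]'|head -1;python3 arc.py 225
```

```text
time: 18.75
t 18.85 z [156.8 156.9 156.9] rot [ 1.7929e+02 -1.3000e-01 -2.4210e+01] gap 22.5 rad 34.32 ang 199.2 F 5.62 [[-2.5, -4.7, 4.5], [-2.4, -5.0, 3.5], [-2.3, -4.5, 3.5]]
[0.0011,-0.0018,-0.0001,0,0],[0.0027,-0.0029,-0.0002,0,0],[0.0043,-0.0040,-0.0003,0,0],[0.0060,-0.0050,-0.0004,0,0],[0.0078,-0.0059,-0.0004,0,0],[0.0096,-0.0066,-0.0004,0,0],[0.0115,-0.0073,-0.0004,0,0],[0.0133,-0.0079,-0.0004,0,0]
```

```bash
python3 -m jog '[[0.0011,-0.0018,-0.0001,0,0],[0.0027,-0.0029,-0.0003,0,0],[0.0043,-0.0040,-0.0005,0,0],[0.0060,-0.0050,-0.0007,0,0],[0.0078,-0.0059,-0.0007,0,0],[0.0096,-0.0066,-0.0007,0,0],[0.0115,-0.0073,-0.0007,0,0],[0.0133,-0.0079,-0.0007,0,0]]'|head -1;python3 arc.py 247
```

```text
time: 19.65
t 19.75 z [156.  156.1 156.1] rot [ 1.7905e+02  1.0000e-01 -2.4210e+01] gap 22.9 rad 33.92 ang 222.0 F 6.12 [[-5.4, -4.0, 4.2], [-3.7, -3.8, 4.3], [-2.7, -4.3, 4.5]]
[0.0015,-0.0016,-0.0002,0,0],[0.0034,-0.0020,-0.0004,0,0],[0.0052,-0.0024,-0.0006,0,0],[0.0071,-0.0026,-0.0007,0,0],[0.0090,-0.0027,-0.0007,0,0],[0.0109,-0.0028,-0.0007,0,0],[0.0129,-0.0027,-0.0007,0,0],[0.0148,-0.0025,-0.0007,0,0]
```

```bash
python3 -m jog '[[0.0015,-0.0018,-0.0003,0,0],[0.0034,-0.0024,-0.0006,0,0],[0.0052,-0.0029,-0.0009,0,0],[0.0071,-0.0031,-0.0012,0,0],[0.0090,-0.0032,-0.0012,0,0],[0.0109,-0.0033,-0.0012,0,0],[0.0129,-0.0032,-0.0012,0,0],[0.0148,-0.0030,-0.0012,0,0]]'|head -1;python3 arc.py 270
```

```text
time: 20.55
t 20.65 z [155.5 155.6 155.6] rot [178.83   0.4  -24.22] gap 22.8 rad 33.86 ang 244.0 F 5.98 [[-5.1, -2.6, 4.4], [-5.2, -1.7, 4.0], [-4.7, -2.8, 4.1]]
[0.0021,-0.0010,-0.0002,0,0],[0.0040,-0.0007,-0.0003,0,0],[0.0060,-0.0002,-0.0005,0,0],[0.0079,0.0003,-0.0006,0,0],[0.0098,0.0009,-0.0006,0,0],[0.0116,0.0016,-0.0006,0,0],[0.0134,0.0025,-0.0006,0,0],[0.0152,0.0034,-0.0006,0,0]
```

```bash
sed -i 's/^p=P\[-1\]/tcp=P[-1];off=R.apply([0,0,78]);off[2]+=78;p=tcp+off/; s/C+35\*/C+35.7*/' arc.py; python3 arc.py 268
```

```text
t 20.75 z [155.6 155.6 155.7] rot [178.83   0.39 -24.22] gap 22.9 rad 32.27 ang 243.2 F 5.38 [[-4.7, -2.8, 4.1], [-4.2, -3.1, 3.7], [-5.0, -2.0, 2.9]]
[0.0021,-0.0033,-0.0001,0,0],[0.0040,-0.0030,-0.0002,0,0],[0.0059,-0.0027,-0.0003,0,0],[0.0078,-0.0022,-0.0003,0,0],[0.0097,-0.0016,-0.0003,0,0],[0.0115,-0.0010,-0.0003,0,0],[0.0132,-0.0002,-0.0003,0,0],[0.0150,0.0006,-0.0003,0,0]
```

```bash
python3 -m jog '[[0.0021,-0.0010,-0.0004,0,0],[0.0040,-0.0012,-0.0008,0,0],[0.0059,-0.0014,-0.0012,0,0],[0.0078,-0.0015,-0.0016,0,0],[0.0097,-0.0013,-0.0020,0,0],[0.0115,-0.0009,-0.0022,0,0],[0.0132,-0.0002,-0.0023,0,0],[0.0150,0.0006,-0.0023,0,0]]'|head -1;python3 arc.py 290
```

```text
time: 21.55
t 21.65 z [156.4 156.4 156.5] rot [178.68   0.68 -24.21] gap 22.8 rad 33.84 ang 265.4 F 6.13 [[-6.9, -0.0, 4.8], [-5.8, -1.1, 4.4], [-6.2, -0.3, 3.7]]
[0.0025,-0.0008,-0.0002,0,0],[0.0042,0.0001,-0.0004,0,0],[0.0058,0.0012,-0.0006,0,0],[0.0073,0.0023,-0.0007,0,0],[0.0088,0.0035,-0.0007,0,0],[0.0102,0.0048,-0.0007,0,0],[0.0116,0.0062,-0.0007,0,0],[0.0128,0.0076,-0.0007,0,0]
```

```bash
python3 -m jog '[[0.0021,0.0001,-0.0004,0,0],[0.0039,0.0007,-0.0008,0,0],[0.0055,0.0015,-0.0012,0,0],[0.0071,0.0025,-0.0016,0,0],[0.0087,0.0036,-0.0019,0,0],[0.0102,0.0048,-0.0021,0,0],[0.0116,0.0062,-0.0021,0,0],[0.0128,0.0076,-0.0021,0,0]]'|head -1;python3 arc.py 312
```

```text
time: 22.45
t 22.55 z [157.5 157.6 157.6] rot [178.62   0.89 -24.2 ] gap 22.9 rad 34.14 ang 288.3 F 5.27 [[-4.7, 2.8, 3.1], [-5.2, 0.5, 4.2], [-4.3, 0.8, 3.1]]
[0.0024,0.0004,-0.0001,0,0],[0.0035,0.0018,-0.0001,0,0],[0.0045,0.0034,-0.0001,0,0],[0.0055,0.0049,-0.0001,0,0],[0.0064,0.0065,-0.0001,0,0],[0.0072,0.0082,-0.0001,0,0],[0.0079,0.0099,-0.0000,0,0],[0.0085,0.0116,-0.0000,0,0]
```

```bash
python3 -m jog '[[0.0016,0.0010,-0.0002,0,0],[0.0030,0.0022,-0.0004,0,0],[0.0042,0.0036,-0.0007,0,0],[0.0053,0.0050,-0.0010,0,0],[0.0064,0.0065,-0.0012,0,0],[0.0072,0.0082,-0.0013,0,0],[0.0079,0.0099,-0.0014,0,0],[0.0085,0.0116,-0.0014,0,0]]'|head -1;python3 arc.py 335
```

```text
time: 23.35
t 23.45 z [158.7 158.7 158.7] rot [178.62   0.98 -24.19] gap 23.2 rad 35.08 ang 311.3 F 4.87 [[-4.0, 3.7, 3.0], [-3.9, 2.6, 3.3], [-2.8, 2.3, 2.9]]
[0.0011,0.0016,0.0000,0,0],[0.0016,0.0033,0.0001,0,0],[0.0020,0.0052,0.0001,0,0],[0.0022,0.0070,0.0002,0,0],[0.0024,0.0088,0.0002,0,0],[0.0025,0.0107,0.0003,0,0],[0.0025,0.0125,0.0003,0,0],[0.0024,0.0144,0.0004,0,0]
```

```bash
python3 -m jog '[[0.0008,0.0016,-0.0001,0,0],[0.0014,0.0033,-0.0001,0,0],[0.0019,0.0052,-0.0002,0,0],[0.0022,0.0070,-0.0002,0,0],[0.0024,0.0088,-0.0002,0,0],[0.0025,0.0107,-0.0002,0,0],[0.0025,0.0125,-0.0002,0,0],[0.0024,0.0144,-0.0002,0,0]]'|head -1;python3 arc.py 350
```

```text
time: 24.25
t 24.35 z [159.4 159.3 159.3] rot [178.66   0.98 -24.18] gap 22.8 rad 35.67 ang -25.5 F 4.24 [[-1.6, 4.7, 2.5], [-1.5, 3.9, 2.1], [-2.0, 2.3, 2.7]]
[-0.0132,0.0251,0.0009,0,0],[-0.0406,0.0326,0.0017,0,0],[-0.0648,0.0177,0.0019,0,0],[-0.0705,-0.0102,0.0014,0,0],[-0.0539,-0.0333,0.0006,0,0],[-0.0258,-0.0370,0.0000,0,0],[-0.0038,-0.0190,0.0001,0,0],[-0.0020,0.0094,0.0007,0,0]
```

```bash
python3 arc.py -3
```

```text
t 24.45 z [159.3 159.2 159.2] rot [178.64   0.99 -24.19] gap 22.9 rad 35.65 ang -25.3 F 4.53 [[-2.0, 2.3, 2.7], [-2.8, 3.1, 3.3], [-2.3, 3.1, 2.1]]
[-0.0001,0.0017,0.0001,0,0],[-0.0004,0.0034,0.0002,0,0],[-0.0007,0.0051,0.0003,0,0],[-0.0012,0.0068,0.0005,0,0],[-0.0017,0.0085,0.0005,0,0],[-0.0023,0.0101,0.0006,0,0],[-0.0029,0.0117,0.0006,0,0],[-0.0037,0.0133,0.0007,0,0]
```

```bash
python3 -m jog '[[-0.0001,0.0017,0.0001,0,0],[-0.0004,0.0034,0.0003,0,0],[-0.0007,0.0051,0.0005,0,0],[-0.0012,0.0068,0.0006,0,0],[-0.0018,0.0085,0.0007,0,0],[-0.0024,0.0100,0.0007,0,0],[-0.0031,0.0116,0.0008,0,0],[-0.0039,0.0131,0.0008,0,0]]'|head -1;python3 arc.py 12
```

```text
time: 25.25
t 25.35 z [159.3 159.2 159.2] rot [178.69   0.93 -24.18] gap 22.9 rad 35.64 ang -3.9 F 4.52 [[0.5, 5.6, 2.5], [-0.5, 4.3, 2.5], [1.2, 4.6, 3.1]]
[-0.0005,0.0011,0.0001,0,0],[-0.0011,0.0022,0.0002,0,0],[-0.0017,0.0033,0.0003,0,0],[-0.0024,0.0043,0.0004,0,0],[-0.0031,0.0053,0.0005,0,0],[-0.0039,0.0063,0.0005,0,0],[-0.0046,0.0073,0.0005,0,0],[-0.0054,0.0082,0.0006,0,0]
```

```bash
python3 -m jog '[[-0.0005,0.0011,0.0001,0,0],[-0.0011,0.0022,0.0003,0,0],[-0.0017,0.0033,0.0004,0,0],[-0.0024,0.0043,0.0005,0,0],[-0.0031,0.0053,0.0006,0,0],[-0.0039,0.0062,0.0006,0,0],[-0.0039,0.0062,0.0006,0,0]]'|head -1;python3 arc.py 5
```

```text
time: 26.05
t 26.15 z [159.1 159.1 159. ] rot [178.71   0.89 -24.18] gap 22.7 rad 35.78 ang 7.2 F 5.04 [[1.3, 5.1, 2.4], [0.7, 4.0, 3.6], [0.4, 4.8, 3.8]]
[0.0000,-0.0002,-0.0000,0,0],[0.0001,-0.0003,-0.0000,0,0],[0.0002,-0.0005,-0.0000,0,0],[0.0003,-0.0006,-0.0000,0,0],[0.0004,-0.0007,-0.0000,0,0],[0.0006,-0.0009,-0.0001,0,0],[0.0006,-0.0010,-0.0001,0,0],[0.0007,-0.0012,-0.0001,0,0]
```

The full lap is closed, with contact held at about 4.2–6.1 N. Lifting off now.

```bash
python3 -m jog '[[0,0,-0.01,0,0],[0,0,-0.03,0,0],[0,0,-0.055,0,0],[0,0,-0.08,0,0],[0,0,-0.08,0,0],[0,0,-0.08,0,0]]';python3 - <<'E'
from h import *
s,p,R=fk();print(s["tcp_rot"],s["ft_force"],p);go((573.3,-101.8,p[2]),-24);print("tip off",R.apply([0,0,78])+[0,0,78])
E
```

```text
time: 26.75
tool_pos: [586.3, 123.2, 238.9]
tcp_rot: [178.7, 0.9, -24.2]
ft_force: [0.3, -0.3, -2.1]
finger_gap: 22.8
[178.66976044   0.85733482 -24.21154292] [ 0.33536101 -0.33690735 -2.12972406] [586.25438218 123.24656969 238.86608663]
shift [0.0805 0.2105 0.0037] turn -0.21 rows~ 4.5
tip off [-1.80675583 -1.17298375  0.02975091]
```

```bash
python3 -m jog '[[0.016,0.042,0.001,0,0],[0.032,0.084,0.0015,0,0],[0.048,0.126,0.002,0,0],[0.064,0.168,0.003,0,0],[0.081,0.2096,0.0037,0,0],[0.081,0.2096,0.0037,0,0],[0.081,0.2096,0.0037,0,0]]';python3 - <<'E'
from h import *
w=r.snapshot("side");s,p,R=fk();print(s["tcp_rot"],s["ft_force"],p);go((574.3,-101.2,160),-24);print("tip off",R.apply([0,0,78])+[0,0,78])
t=r.snapshot("top")
a=cv2.resize(w["image"][130:330,180:380],(400,400));b=cv2.resize(t["image"][150:290,260:400],(400,400));cv2.imwrite("pics/r1.png",np.hstack([a,b])[:,:,::-1])
E
```

```text
time: 27.45
tool_pos: [572.9, -102.2, 236.5]
tcp_rot: [178.6, 1.1, -24.4]
ft_force: [-0.5, 0.5, -1.4]
finger_gap: 22.7
[178.64683493   1.0410633  -24.2723697 ] [-0.48130091 -0.19679911 -2.07347015] [ 573.18692064 -101.06190328  236.91137937]
shift [ 0.0025 -0.0021  0.0768] turn -0.27 rows~ 1.5
tip off [-2.04873102 -1.09673737  0.03462391]
```

View pics/r1.png

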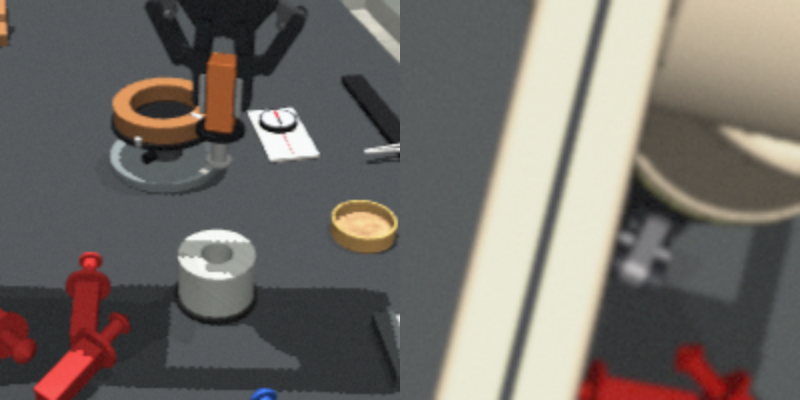

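The tool hangs over the stand at side crop (218,160), above the bore at (217,252). Lowering in stages.

```bash
python3 -m jog '[[0.001,-0.001,0.025,0,0],[0.0025,-0.002,0.05,0,0],[0.0025,-0.002,0.07,0,0],[0.0025,-0.002,0.085,0,0],[0.0025,-0.002,0.085,0,0],[0.0025,-0.002,0.085,0,0]]';python3 -c "
from h import *
r.snapshot('side');s,p,R=fk();print(s['tcp_rot'],s['ft_force'],p);go((574.2,-101.2,115),-24)"
```

```text
time: 28.15
tool_pos: [574.5, -100.1, 152.5]
tcp_rot: [178.7, 1.0, -24.1]
ft_force: [0.0, -0.5, -0.6]
finger_gap: 22.7
[178.67128259   0.92029854 -24.15543538] [ 0.75585331  0.89615401 -0.58668277] [ 575.12460268 -100.43235502  153.38267836]
shift [0.0001 0.0002 0.0384] turn -0.16 rows~ 0.8
```

```bash
python3 -m jog '[[0.0003,0,0.008,0,0],[0.0003,0,0.016,0,0],[0.0003,0,0.024,0,0],[0.0003,0,0.032,0,0],[0.0003,0,0.038,0,0],[0.0003,0,0.038,0,0],[0.0003,0,0.038,0,0]]';python3 -c "
from h import *
r.snapshot('side');s,p,R=fk();print(s['tcp_rot'],s['ft_force'],p);go((573.7,-101.5,101),-24)"
```

```text
time: 28.9
tool_pos: [574.3, -101.1, 115.2]
tcp_rot: [178.7, 0.9, -24.2]
ft_force: [0.2, 0.2, -1.5]
finger_gap: 22.8
[178.67625607   0.90594942 -24.15940281] [-0.62358099 -0.07283543 -2.28643765] [ 574.63893566 -101.18761793  115.60247233]
shift [-0.0005  0.0003  0.0146] turn -0.16 rows~ 0.3
```

```bash
python3 -m jog '[[-0.0005,0.0003,0.005,0,0],[-0.0005,0.0003,0.010,0,0],[-0.0005,0.0003,0.0145,0,0],[-0.0005,0.0003,0.0145,0,0]]'; python3 -m jog '[[0,0,0.001,0,0],[0,0,0.002,0,0],[0,0,0.003,0,0],[0,0,0.0035,0,0],[0,0,0.0035,0,0]]'
```

```text
time: 29.35
tool_pos: [573.0, -101.3, 100.0]
tcp_rot: [178.7, 1.0, -24.2]
ft_force: [-0.2, -0.9, -1.7]
finger_gap: 23.0
time: 29.85
tool_pos: [573.0, -101.4, 96.8]
tcp_rot: [178.7, 1.0, -24.2]
ft_force: [-1.5, 1.1, -0.1]
finger_gap: 22.8
```

```bash
python3 -m jog '[[0,0,0.0005,0,0],[0,0,0.0008,0,0],[0,0,0.0008,0,0]]'; python3 -m jog '[[0,0,0,0,50],[0,0,0,0,50],[0,0,0,0,60],[0,0,0,0,80],[0,0,0,0,100],[0,0,0,0,100],[0,0,0,0,100],[0,0,0,0,100]]'
```

```text
time: 30.15
tool_pos: [573.0, -101.4, 96.7]
tcp_rot: [178.7, 1.0, -24.2]
ft_force: [-3.8, 0.7, 5.1]
finger_gap: 22.8
time: 30.95
tool_pos: [573.0, -101.4, 96.6]
tcp_rot: [178.7, 1.0, -24.2]
ft_force: [0.2, -0.4, 0.0]
finger_gap: 85.4
```

Released. Now I retract straight up and check.

```bash
python3 -m jog '[[0,0,-0.02,0,100],[0,0,-0.05,0,100],[0,0,-0.09,0,100],[0,0,-0.13,0,100],[0,0,-0.15,0,100],[0,0,-0.15,0,100],[-0.05,-0.04,-0.15,0,100],[-0.05,-0.04,-0.15,0,100]]'; python3 - <<'E'
from h import *
w=r.snapshot("wrist");q=r.snapshot("side");print(r.sense()["finger_gap"])
a=cv2.resize(w["image"],(440,330));b=cv2.resize(q["image"][140:340,180:440],(360,330),interpolation=cv2.INTER_CUBIC)
cv2.imwrite("pics/e1.png",np.hstack([a,b])[:,:,::-1])
E
```

```text
time: 31.75
tool_pos: [545.6, -39.8, 244.7]
tcp_rot: [178.7, 1.2, -24.1]
ft_force: [0.9, 0.7, 1.6]
finger_gap: 85.5
85.17169243566761
```

View pics/e1.png

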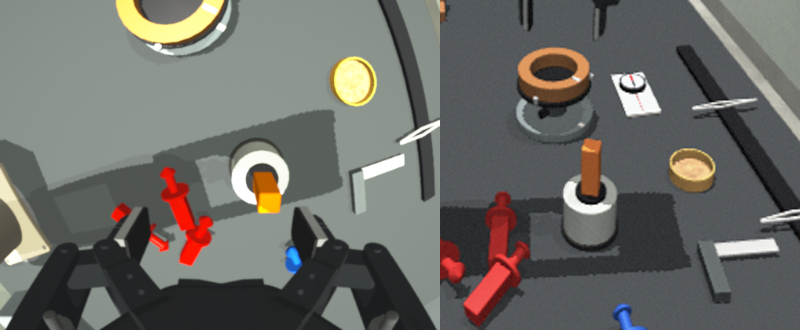

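The deburrer is upright in the stand (side crop 592,170), its collar down. The ring, compass, cap and square are where they were. Handing in.

```bash
python3 -m jog '[[0,0,-0.02,0,100],[0,0,-0.02,0,100],[0,0,-0.02,0,100]]'; python3 -c "
from bench import r
print(r.hand_in())"
```

```text
time: 32.15
tool_pos: [547.4, -40.8, 265.0]
tcp_rot: [178.6, 1.0, -24.0]
ft_force: [0.7, 0.3, 0.6]
finger_gap: 85.0
the job is handed in; nothing more can be done
None
```

I took the orange-handled deburrer from its stand, ran it clockwise once round the bronze ring's upper inner edge, put it back in the stand, and handed the job in. The hand-in gave no verdict.

- **Start:** I found the edge by touch and set the blade down at the white mark with about 5.6 N.
- **Lap:** it took about 15 s (10.7 to 26.1 s) and ended about 7° past the mark. I placed the mark from the pictures, good to about 4°.
- **Pressure:** it read 4.2–6.1 N at the end of each arc; between those points I did not measure it. The cone's sideways load took the reading to about 8 N.
- **Path:** the tool's axis stayed about 32–36 mm from the bore's axis.
- **Tilt:** the tool drifted to about 1.7° off vertical during the lap, because each move started from a slightly deflected pose. That pulled the blade in to about 32 mm roughly two-thirds of the way round, so I steered it back out to about 35 mm.
- **Return:** I lowered the tool still tilted about 1.6°, touched down with about 7 N, then released and retracted.
- **Last checks:** the final picture showed the deburrer upright in its stand with its collar down, and the compass, cap and square where they lay. The gripper was open and clear, and the total time was about 32 s of the 72 s allowed.
- **Look-alikes:** the blue and red tools looked upright in the first picture and lay on the table in the later ones. They appear to have fallen before the arm moved.

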